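Square a steel blank into the fence corner and clamp it

ROBOT

A 6-joint arm with a two-finger parallel gripper is mounted at the origin on the work surface. World frame = base frame: x ahead of the robot, y to its left, z up, the work surface at z = 0. Lengths are in m, angles in degrees, forces in N, time in s.
With the tool pointing down it reaches from about 0.25 to 0.725 m from the base axis. Payload 9.7 kg.
Tool frame: the origin (TCP) lies midway between the tips of the shut fingers; the grasp point (between the pads) lies 19 mm behind it; x points along the fingers, y is the direction in which the jaws open and shut, and the axes are right-handed (so a half turn about x gives the same grasp; the last joint's range is limited). The gripper opens to 85 mm and grips with 20 to 120 N. Pads are 22 mm wide; open, the fingers measure 114 mm over their backs; the gripper's body (76 mm by 85 mm) begins 54 mm behind the grasp point. The pads swing forward as they close: fully open they stand 13 mm farther back than shut.
Start: joints at [70.703, 4.979, 10.078, 95.1, 0, 90], TCP at [0.182, 0.519, 0.231] pointing down, gripper open.
Joint ranges: [-179.16, 179.16], [-48.56, 103.87], [-65.8, 70.77], [-126.05, 130.52], [-82.76, 87.17], [-180, 180]. Speed limits (degrees/s): [127.2, 127.2, 147.25, 180, 180, 180].

INTERFACE

Orientations are given as [roll, pitch, yaw] about the fixed x, y, z axes, in that order (R = Rz(yaw) Ry(pitch) Rx(roll)).
In Python, from workcell import bot, cams gives the robot as it stands.
- The arm moves only by the tool apply_moves, never from a script. Its argument "commands" is a list of rows, each a list of 5 numbers: the shift along the tool's x, y, z in m, then the turn about the tool's x in rad, then the opening, from -1 (shut) to 1 (fully open). In form: [[tx, ty, tz, roll, hand], ...]. A call has 1 to 12 rows; each row is the pose to reach, as a shift and turn from the pose measured when the call began, along the tool's axes at that moment; what a row does not reach only later rows make up. A row lasts 1/10 s, in which the tool goes at most 50 mm and 8.59 degrees, less where a joint would pass 70% of its speed; a pose out of reach is approached as far as the arm can. A call with a gripper value outside its range is refused whole. The fingers move at their own pace and stop on an object; "newtons" is the grip in N (left out, the last holds). Time passes only in rows, so rows that repeat a pose let the fingers close. It gives the time, the measured TCP pose, the force and the opening at its end, in the units of the state.
- bot.get_obs(): the state, without advancing time (a new reading comes with each control period).
- cams.camera(name): name is "scene" or "side" or "wrist"; returns a dict with "frame" (384x512x3 uint8, blue, green, red), "depth" (384x512 float32, m along the optical axis (not along the pixel's ray), 0 where there is no reading), "camera_matrix" (3x3 intrinsics, pixels), "R" (3x3) and "t" (3): a world point X has camera coordinates R X + t; the wrist camera has in their place "mount" (4x4, takes a point from camera to tool coordinates, whose origin is the TCP and whose axes are the tool frame's). Camera axes: x right, y down, z forward; pixel columns grow to the right and rows downward; lengths in m; the calibration is good to about 2 mm. A picture is of the moment at which its call begins: read the wrist's pose just before it.
- bot.job_done(): hands the job in, once; it reports no verdict.
Trained networks look in the newest picture that a camera, given by its name, has taken for a name from the list of things; names that differ only in an ending like _2 or _b are one class to them, and where a whole thing is asked for, a point or a joint stands for the part that bears it (a point fixed in the world has none). Each returns a list of dicts, best first, with "confidence" (0 to 1); they miss things now and then, are a little off and sometimes report something else, mostly with a low value. They report only what shows in the picture. A call takes as long as a camera call.
- cams.spot_in(name, camera): "rect" ([left, top, right, bottom] in pixels, round what is visible of it).
The state is a dict: "time": time; "q": joint angles; "qd": joint speeds; "joint_efforts": joint torques, N m; "ee_pos": TCP position; "tcp_rot": TCP orientation; "wrist_force": force on the tool from outside, world axes, zero at the start; "torque": the same for the moment, N m; "opening": finger opening in m.
Only numpy, scipy, OpenCV 4.12 (cv2) and the standard library are available. Lean on these libraries where they do the work, as an engineer would, in place of code of your own. Each camera call takes 0.05 s, during which the arm holds its last target. There are 200 camera calls.

TASK

First take the brown bar off the green squaring plate and lean it against the wall of the wooden rest, with its foot on the rest's floor against the steel stop and its top on the wall. Then slide the bright steel blank, flat on the plate, into the corner of the fences until it is flush with both, its long side along the side fence that carries the clamp, and swing the red clamp down onto it. Do not lift the blank off the plate, and leave the other things on the table where they are.

Things in the scene. Friction and masses are not known exactly. Their poses are not given: they have to be found in the camera images.
- jig_corner (a point): Inner corner of the fences of the fixed green squaring plate, at the plate's top, 12 mm above the table. The free top reaches 225 mm along this point's -x and 290 mm along -y. Two dark steel fences, 14 mm thick, 20 mm high over the top: the side fence runs along -x (inner face y = 0, strip at +y), the far fence along -y (inner face x = 0, strip at +x).
- blank_center (a point): Centre (half-way up) of the bright grey steel blank, a loose flat plate 120 mm (its x) by 90 mm (its y) by 8 mm thick, 0.5 to 0.85 kg, lying on the squaring plate; too wide to grip across. Sliding it takes up to about 15 N. Home: the 120 mm side on the side fence, the 90 mm side on the far fence.
- bar_center (a point): Centre, half-way up, of the rust-brown flat bar: 180 mm long (its x), 25 mm wide (its y), 12 mm thick (z), 0.42 kg. It lies loose and flat on the squaring plate, roughly along the side fence, in the place where the blank has to go.
- bar_end_a (a point): Centre of the bar's end face at its +x, 90 mm from bar_center. Either end may be the foot.
- bar_end_b (a point): Centre of the bar's end face at its -x, 90 mm from bar_center.
- rest_wall (a point): Fixed leaning rest: brown wooden wall 130 mm wide (y), 150 mm high, a 6 mm floor board before it, a steel stop strip (12 mm thick, 18 mm high over the floor) at the floor's front. Site: on the wall's front face, mid-width, at the floor's top; x points into the wall, z up. The stop's face towards the wall is at x = -150 mm. Foot at the stop, the bar leans at about 38 degrees to the level.
- clamp (a joint): Angle (rad) of the red hold-down clamp on the squaring plate. It starts open, standing up and leaning slightly back (about 1.8; stop at 1.85); 0: its rubber pad rests on the blank; -0.08: lower stop. No spring: once past upright (below about 1.2) it falls shut by its weight, slowed by a damper, and its weight (2 N) holds the blank. A few newtons move it.
- clamp_end (a point): Free end of the clamp's arm, 89 mm from the hinge axis. The arm is a red bar 18 mm wide, 10 mm thick; on its under face a pad (18 mm across, 20 mm high) 73 mm from the hinge; on the other face a black ball handle (26 mm across, top 41 mm off the arm's mid-plane) 79 mm from the hinge. Open, the arm stands up behind the side fence and the ball points away from the plate (jig_corner's +y).
- clamp_hinge (a point): Point on the clamp's hinge axis, mid-width. The axis is level, parallel to the side fence, 45 mm above the table and 28 mm behind the fence's inner face; this point is 65 mm from the corner along the fence. The clamp swings over the fence to jig_corner's -y. Its red bracket is 42 mm wide along the fence.
- hammer: Bystander, loose, on the table: forging hammer with a wooden handle, 260 mm long, lying along its x, head at +x; origin under its middle.
- horseshoe: Bystander, loose, on the table: dark steel horseshoe, about 130 by 120 mm and 9 mm high, lying flat; origin under its middle.
- bottle: Bystander, loose, on the table: clear drinking bottle with a white cap, 66 mm across and 200 mm high, standing; origin at its foot.
- flux_jar: Bystander, loose, on the table: amber jar, 72 mm across and 85 mm high, standing near the leaning rest; origin at its foot.
- brush: Bystander, loose, on the table: brush 200 mm long lying beyond the squaring plate, along its x; origin under its middle.
- chisel: Bystander, loose, on the table: dark square cold chisel beyond the squaring plate, 175 mm long, 18 mm high, along its x; origin under its middle.
- wood_float: Bystander, loose, on the table: dark wooden block with a wooden bow handle on top, 190 (x) by 80 (y) mm and 75 mm high; origin under its middle.

How it is judged:
By the outcome, as a careful person would: the job done as asked, in the order asked, and still so for the second after the job is handed in, with the robot touching nothing.
It also fails if it takes over 70 s, if anything falls off the work surface, if the arm or the gripper's body presses on something with over 40 N, if the wrist force passes 120 N, or if a joint passes its speed limit or range.

## Working session

There is one attempt and no reset: what is moved stays moved. The work goes in short steps, Python scripts to look and compute and a tool call to move; the robot and the scene stay as the last step left them, time stands still between calls to the robot, and variables do not carry over. Pictures are saved under pics/ and viewed, about 8 in all and at most 12, crops included, and the job is handed in when it is done.

Besides the shell and the picture viewer there is one more tool, called after "Call:" by a JSON object that holds its "fn" and its "kwargs", one argument or row to a line. apply_moves: Moves the arm, as the interface text tells. Its arguments: {"type":"object","properties":{"commands":{"type":"array"},"newtons":{"type":"number"}},"required":["commands"]}

```bash
mkdir -p pics; ls; cat > h.py <<'E'
import numpy as np, cv2
from workcell import bot, cams
def w(c,u,v,d=None):
    K=c["camera_matrix"]; d=c["depth"][int(v),int(u)] if d is None else d
    p=np.array([(u-K[0,2])/K[0,0]*d,(v-K[1,2])/K[1,1]*d,d]); return c["R"].T@(p-c["t"])
def cloud(c):
    K=c["camera_matrix"]; v,u=np.mgrid[:384,:512]; d=c["depth"]
    p=np.stack([(u-K[0,2])/K[0,0]*d,(v-K[1,2])/K[1,1]*d,d],-1); return (p-c["t"])@c["R"]
def px(c,X):
    p=c["R"]@np.array(X)+c["t"]; q=c["camera_matrix"]@p; return q[:2]/q[2]
E
python3 - <<'E'
from h import *
o=bot.get_obs(); print(o)
ims=[]
for n in("scene","side"):
    c=cams.camera(n); np.savez("pics/%s0.npz"%n,**c); cv2.imwrite("pics/%s0.png"%n,cv2.resize(c["frame"],(800,600)))
    print(n, -c["R"].T@c["t"], c["R"].round(2).tolist())
    for k in ["jig_corner","blank_center","bar_center","rest_wall","clamp","flux_jar","bottle","hammer"]:
        print(k,[(np.round(r["rect"]).tolist(),round(r["confidence"],2)) for r in cams.spot_in(k,n)[:2]])
E
```

```text
pics
{'time': 0.0, 'q': array([7.07001580e+01, 5.01333201e+00, 1.00338976e+01, 9.51000573e+01,
       2.84436926e-03, 8.99978749e+01]), 'qd': array([-0.05101384, -0.02758638, -0.00368149, -0.12500461, -0.10397741,
        0.0183864 ]), 'joint_efforts': array([-4.70951636e-04, -5.20390606e+01,  4.64803219e+01,  1.63072301e-02,
        2.56154999e-05, -3.57394200e-06]), 'ee_pos': array([0.18169086, 0.51887505, 0.23055668]), 'tcp_rot': array([ -92.05140426,   89.9204574 , -111.34912317]), 'wrist_force': array([ 0.32055534, -0.72086241,  0.29507766]), 'torque': array([ 0.01437054, -0.00329282, -0.01565884]), 'opening': 0.08553613467026011}
scene [1.07898006 0.11041512 0.97902097] [[-0.21, 0.98, 0.01], [0.84, 0.18, -0.51], [-0.5, -0.1, -0.86]]
jig_corner [([219.0, 160.0, 366.0, 258.0], 0.58), ([300.0, 183.0, 321.0, 235.0], 0.51)]
blank_center [([247.0, 178.0, 284.0, 218.0], 0.63)]
bar_center [([300.0, 183.0, 320.0, 236.0], 0.58)]
rest_wall [([84.0, 141.0, 171.0, 220.0], 0.95)]
clamp [([335.0, 213.0, 367.0, 230.0], 0.58)]
flux_jar [([170.0, 124.0, 193.0, 157.0], 0.78), ([221.0, 161.0, 366.0, 258.0], 0.63)]
bottle [([366.0, 106.0, 402.0, 160.0], 0.82)]
hammer [([396.0, 180.0, 426.0, 262.0], 0.7)]
side [-0.15664206 -0.90100595  1.0778971 ] [[0.8, -0.6, 0.01], [-0.39, -0.54, -0.75], [0.45, 0.6, -0.66]]
jig_corner [([200.0, 126.0, 294.0, 225.0], 0.74), ([214.0, 166.0, 257.0, 187.0], 0.19)]
blank_center [([232.0, 184.0, 271.0, 208.0], 0.63)]
bar_center [([214.0, 164.0, 255.0, 183.0], 0.83)]
rest_wall [([307.0, 229.0, 382.0, 285.0], 0.84)]
clamp [([229.0, 132.0, 236.0, 154.0], 0.46)]
flux_jar [([265.0, 246.0, 287.0, 275.0], 0.56), ([305.0, 227.0, 380.0, 290.0], 0.53)]
bottle [([136.0, 136.0, 159.0, 183.0], 0.81)]
hammer [([169.0, 128.0, 223.0, 161.0], 0.63)]
```

View pics/scene0.png

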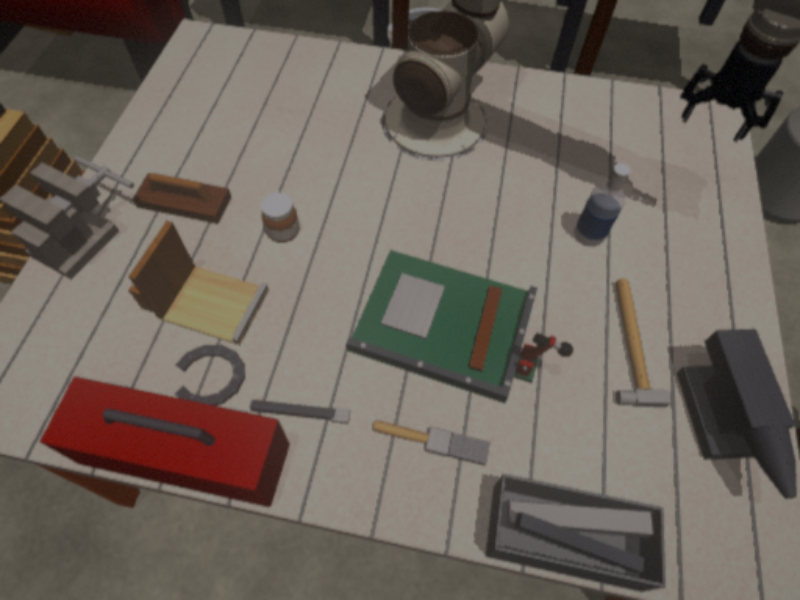

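View pics/side0.png

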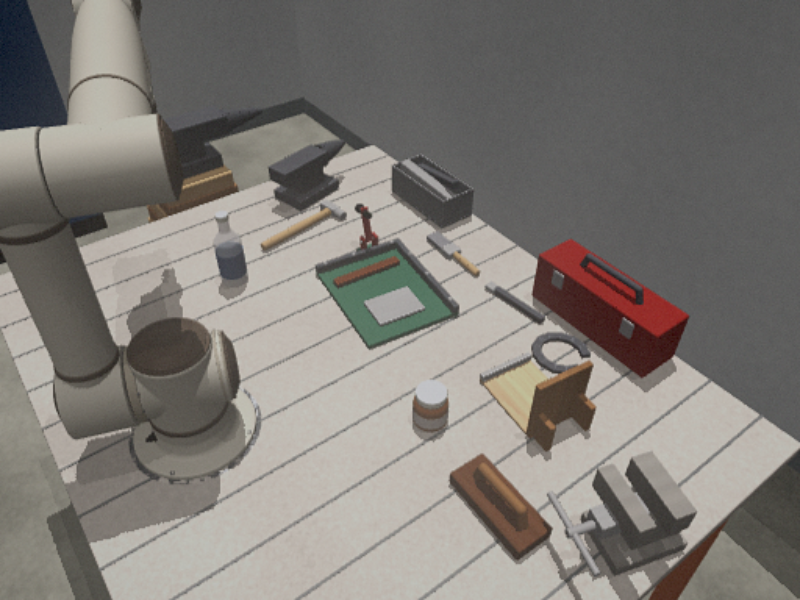

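The pictures show the plate around scene px (445,320). The bar is at (485,328), the blank at (413,303), the rest at (200,280) with its stop at (252,310), and the clamp stands open at (535,352). Next I measure each by segmentation on known height planes.

```bash
cat >> h.py <<'E'
def onplane(c,uv,z):
    K=c["camera_matrix"]; uv=np.asarray(uv,float).reshape(-1,2)
    r=np.c_[(uv-[K[0,2],K[1,2]])/[K[0,0],K[1,1]],np.ones(len(uv))]@c["R"]
    o=-c["R"].T@c["t"]; return (o+r*((z-o[2])/r[:,2])[:,None])[:,:2]
def rect(c,mask,z):
    n,l,s,_=cv2.connectedComponentsWithStats(mask.astype(np.uint8)); k=1+s[1:,4].argmax()
    ys,xs=np.nonzero(l==k); P=onplane(c,np.c_[xs,ys],z)*1000
    (cx,cy),(a,b),an=cv2.minAreaRect(P.astype(np.float32))
    if a<b: a,b,an=b,a,an+90
    return np.round([cx,cy,a,b,(an+90)%180-90],1),s[k,4],cv2.boxPoints(((cx,cy),(a,b),an)).round(0).tolist()
E
cat > m.py <<'E'
from h import *
for n in("scene","side"):
    c=dict(np.load("pics/%s0.npz"%n)); f=c["frame"]; hsv=cv2.cvtColor(f,cv2.COLOR_BGR2HSV); C=cloud(c)
    H,S,V=[hsv[...,i].astype(int) for i in range(3)]
    pts={"scene":dict(green=(290,215),bar=(310,210),blank=(264,194),floor=(138,192),stop=(161,199),wall=(103,173)),
         "side":dict(green=(250,200),bar=(235,174),blank=(252,196),floor=(335,252),stop=(321,236),wall=(360,255))}[n]
    for k,(u,v) in pts.items(): print(n,k,hsv[v,u],C[v,u].round(3))
    gm=(H>60)&(H<95)&(S>80)
    print("green",rect(c,gm,.012))
    u,v=pts["bar"]; box=np.zeros_like(gm); box[v-35:v+35,u-35:u+35]=1
    print("bar",rect(c,box&((H<15)|(H>170))&(S>90),.024))
    u,v=pts["blank"]; box=np.zeros_like(gm); box[v-26:v+26,u-22:u+24]=1
    print("blank",rect(c,box&(S<60)&(V>100),.020))
E
python3 m.py
```

```text
scene green [71 93 82] [0.573 0.133 0.011]
scene bar [ 10 151  93] [0.55  0.188 0.021]
scene blank [  9  14 132] [0.523 0.045 0.018]
scene floor [ 27  77 146] [ 0.588 -0.336  0.002]
scene stop [17 23 98] [ 0.607 -0.251  0.022]
scene wall [ 14 102  60] [ 0.597 -0.412  0.097]
green (array([534.6, 127.7, 231.2, 205.7,  81.8]), np.int32(2411), [[416.0, 28.0], [620.0, -1.0], [653.0, 227.0], [449.0, 257.0]])
bar (array([545.8, 188.7, 179.4,  23.9,  -4.9]), np.int32(440), [[634.0, 169.0], [636.0, 193.0], [457.0, 208.0], [455.0, 185.0]])
blank (array([524.3,  46.2, 121.6,  90.1,  -8. ]), np.int32(1043), [[578.0, -7.0], [591.0, 82.0], [470.0, 99.0], [458.0, 10.0]])
side green [  0   6 174] [0.499 0.022 0.026]
side bar [ 10 116  99] [0.54  0.18  0.024]
side blank [ 15   6 170] [0.52  0.039 0.022]
side floor [ 29  53 192] [ 0.59  -0.329  0.004]
side stop [ 10   6 120] [ 0.592 -0.258  0.019]
side wall [11 84 73] [ 0.589 -0.424  0.082]
green (array([534.5, 105.3,   0. ,   0. ,   0. ]), np.int32(1), [[535.0, 105.0], [535.0, 105.0], [535.0, 105.0], [535.0, 105.0]])
bar (array([542.4, 189.3, 176.8,  26.9,  -5.1]), np.int32(174), [[629.0, 168.0], [632.0, 195.0], [456.0, 211.0], [453.0, 184.0]])
blank (array([522.8,  43.6, 127. , 103.5,  -7.9]), np.int32(579), [[579.0, -16.0], [593.0, 86.0], [467.0, 104.0], [453.0, 1.0]])
```

```bash
cat >> h.py <<'E'
from scipy.spatial.transform import Rotation as Ro
def R_now(o=None):
    o=o or bot.get_obs(); return Ro.from_euler("xyz",o["tcp_rot"],degrees=True).as_matrix()
def go(p,yaw=None):
    """world target TCP -> tool shift ; yaw = wanted jaw (tool y) heading, deg mod 180"""
    o=bot.get_obs(); R=R_now(o); s=R.T@(np.array(p)-o["ee_pos"])
    h=np.degrees(np.arctan2(R[1,1],R[0,1])); 
    msg="shift %s  jaw heading %.1f j6 %.1f"%(s.round(4),h,o["q"][5])
    if yaw is not None:
        d=(yaw-h+90)%180-90; msg+=" turn: world yaw %+.1f -> roll %.3f rad"%(d,np.radians(d)*np.sign(R[2,0]))
    print(msg)
E
python3 - <<'E'
from h import *
print(R_now().round(3)); c=cams.camera("wrist"); print(c["mount"].round(3),c["camera_matrix"])
go([0.50,0.13,0.36],0)
for n in("scene","side"):
    c=dict(np.load("pics/%s0.npz"%n)); C=cloud(c)
    # rest: wall face, stop
    if n=="scene": 
        for k,(a,b) in dict(stop=((150,170),(183,214)),wall=((84,115),(145,190))).items(): pass
    M=(C[...,0]>.45)&(C[...,0]<.75)&(C[...,1]<-.2)&(C[...,1]>-.5)
    for z0,z1 in((.012,.03),(.05,.16)):
        m=M&(C[...,2]>z0)&(C[...,2]<z1); P=C[m][:,:2]
        print(n,z0,len(P)); (ctr,sz,an)=cv2.minAreaRect((P*1000).astype(np.float32)); print(np.round(ctr),np.round(sz),an,np.round(cv2.boxPoints((ctr,sz,an))).tolist())
    r=cams.spot_in("bottle",n); 
E
```

```text
[[ 0.     0.33   0.944]
 [ 0.     0.944 -0.33 ]
 [-1.     0.     0.   ]]
[[-0.    -0.274  0.962 -0.142]
 [ 1.    -0.     0.     0.001]
 [ 0.     0.962  0.274 -0.071]
 [ 0.     0.     0.     1.   ]] [[327.31405829   0.         257.78173496]
 [  0.         327.31405829 187.11007942]
 [  0.           0.           1.        ]]
shift [-0.1287 -0.2621  0.4289]  jaw heading 70.7 j6 90.0 turn: world yaw -70.7 -> roll 1.234 rad
scene 0.012 368
[ 597. -341.] [210. 173.] 67.29814147949219 [[477.0, -404.0], [636.0, -471.0], [717.0, -277.0], [558.0, -210.0]]
scene 0.05 1134
[ 585. -425.] [ 57. 129.] 70.51922607421875 [[514.0, -430.0], [636.0, -473.0], [655.0, -419.0], [533.0, -376.0]]
side 0.012 370
[ 632. -345.] [252. 208.] 83.47007751464844 [[515.0, -459.0], [721.0, -482.0], [750.0, -232.0], [543.0, -208.0]]
side 0.05 1018
[ 582. -437.] [ 57. 133.] 82.57891082763672 [[513.0, -457.0], [645.0, -474.0], [652.0, -417.0], [520.0, -400.0]]
```

Call:
{"fn": "apply_moves", "kwargs": {
  "commands": [
    [-0.06,0,0,0,1],
    [-0.129,-0.02,0.04,0.1,1],
    [-0.129,-0.06,0.09,0.25,1],
    [-0.129,-0.09,0.14,0.4,1],
    [-0.129,-0.12,0.19,0.55,1],
    [-0.129,-0.15,0.24,0.7,1],
    [-0.129,-0.18,0.29,0.85,1],
    [-0.129,-0.21,0.34,1.0,1],
    [-0.129,-0.24,0.39,1.12,1],
    [-0.129,-0.262,0.429,1.234,1],
    [-0.129,-0.262,0.429,1.234,1],
    [-0.129,-0.262,0.429,1.234,1]
  ]
}}

```text
time: 2.25
ee_pos: [0.5016, 0.1274, 0.3601]
tcp_rot: [13.6, 90.0, -76.6]
wrist_force: [-0.9, 0.5, -0.3]
opening: 0.0853
```

```bash
cat >> h.py <<'E'
def wrist(name):
    o=bot.get_obs(); R=R_now(o); c=dict(cams.camera("wrist")); m=c["mount"]
    Rcw=R@m[:3,:3]; p=R@m[:3,3]+o["ee_pos"]; c["R"]=Rcw.T; c["t"]=-Rcw.T@p
    np.savez("pics/%s.npz"%name,**{k:c[k] for k in("frame","depth","camera_matrix","R","t")}); cv2.imwrite("pics/%s.png"%name,c["frame"]); return c
E
python3 - <<'E'
from h import *
o=bot.get_obs(); print(o["ee_pos"],o["q"],o["time"]); print(R_now().round(3)); wrist("w1")
E
```

```text
[0.50156859 0.12739897 0.36005664] [ 1.42619236e+01  5.78532018e+00  2.57893497e+01  1.10004290e+02
 -1.83808305e-02  1.04380995e+02] 2.25
[[ 0.     1.    -0.002]
 [-0.    -0.002 -1.   ]
 [-1.     0.     0.   ]]
```

View pics/w1.png

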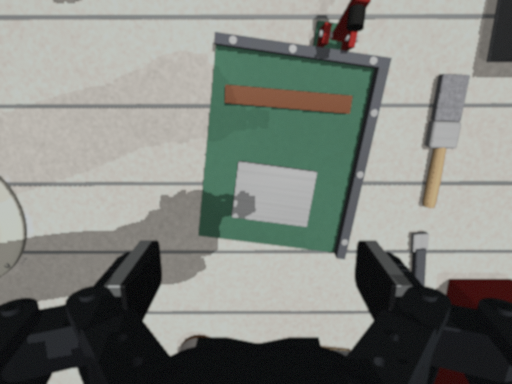

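The wrist view shows the plate, with side fence px (215,37)-(388,62) and far fence (388,62)-(342,255). The bar is at (288,99), the blank at (274,195), and the clamp bracket at about (338,38). I fit these now.

```bash
python3 - <<'E'
from h import *
c=dict(np.load("pics/w1.npz")); f=c["frame"]; hsv=cv2.cvtColor(f,cv2.COLOR_BGR2HSV); H,S,V=[hsv[...,i].astype(int) for i in range(3)]
g=(H>60)&(H<100)&(S>70)&(V>35); g[:, :195]=0; g[:,400:]=0; g[260:]=0
bar=((H<15)|(H>170))&(S>80); bar[:75]=0; bar[125:]=0; bar[:,:215]=0; bar[:,365:]=0
bl=(S<50)&(V>110); bl[:155]=0; bl[232:]=0; bl[:,:225]=0; bl[:,325:]=0
print("bar",rect(c,bar,.024)[0]); print("blank",rect(c,bl,.020)[0])
# fences: side: per column first green row; far: per row last green col
n,l,s,_=cv2.connectedComponentsWithStats(g.astype(np.uint8)); k=1+s[1:,4].argmax(); G=l==k; print(s[k])
cols=np.r_[225:312,350:365]; P=onplane(c,[(u,np.nonzero(G[:,u])[0][0]-.5) for u in cols],.012)
rows=range(80,235); Q=onplane(c,[(np.nonzero(G[v])[0][-1]+.5,v) for v in rows],.012)
def fit(P):
    vx,vy,x,y=cv2.fitLine(P.astype(np.float32),cv2.DIST_HUBER,0,1e-4,1e-4).ravel(); return np.array([x,y]),np.array([vx,vy])
a,d=fit(P); b,e=fit(Q); t=np.linalg.solve(np.c_[d,-e],b-a); print("corner",a+t[0]*d,"angles",np.degrees(np.arctan2(d[1],d[0])),np.degrees(np.arctan2(e[1],e[0])))
C=cloud(c); 
for z0,z1 in((.024,.045),(.05,.2)):
    m=(C[...,2]>z0)&(C[...,2]<z1)&(C[...,1]>.1)&(C[...,1]<.4)&(C[...,0]>.4)&(C[...,0]<.72); p=C[m]; print(len(p),p.min(0),p.max(0),p.mean(0))
red=((H<8)|(H>172))&(S>150); red[70:]=0
p=C[red&(C[...,2]>0)]; print("red",len(p)); 
for z0 in np.arange(.0,.16,.02):
    q=p[(p[:,2]>z0)&(p[:,2]<z0+.02)]
    if len(q): print(z0,len(q),q.min(0).round(3),q.max(0).round(3),q.mean(0).round(3))
E
```

```text
bar [542.7 190.5 178.1  24.2  -5. ]
blank [523.9  48.4 122.3  93.3  -8. ]
[  200    45   174   207 20468]
corner [0.6644761  0.23262236] angles -7.931544 82.20224
3803 [0.44255175 0.10006251 0.02400065] [0.67941682 0.2824496  0.04487087] [0.58781631 0.22133609 0.03037522]
1137 [0.58114231 0.25429702 0.05023679] [0.62522044 0.29246481 0.13142267] [0.60187567 0.27399792 0.0953371 ]
red 623
0.0 2 [0.616 0.26  0.019] [0.617 0.265 0.02 ] [0.616 0.263 0.02 ]
0.02 44 [0.581 0.255 0.021] [0.618 0.281 0.04 ] [0.601 0.262 0.032]
0.04 285 [0.581 0.255 0.04 ] [0.623 0.282 0.059] [0.6   0.267 0.053]
0.06 99 [0.595 0.268 0.06 ] [0.611 0.276 0.08 ] [0.601 0.271 0.069]
0.08 59 [0.596 0.274 0.08 ] [0.603 0.282 0.1  ] [0.599 0.277 0.089]
0.1 48 [0.595 0.262 0.1  ] [0.606 0.288 0.12 ] [0.599 0.274 0.112]
0.12 80 [0.594 0.265 0.121] [0.613 0.29  0.131] [0.604 0.287 0.128]
```

```bash
python3 - <<'E'
from h import *
go([0.528,0.192,0.07],85)
E
```

```text
shift [ 0.2891  0.0242 -0.0674]  jaw heading -0.2 j6 104.2 turn: world yaw +85.2 -> roll -1.487 rad
```

Call:
{"fn": "apply_moves", "kwargs": {
  "commands": [
    [0.03,0,-0.01,-0.14,0],
    [0.06,0,-0.02,-0.28,0],
    [0.09,0.01,-0.03,-0.42,0],
    [0.12,0.01,-0.04,-0.56,0],
    [0.15,0.02,-0.06,-0.7,0],
    [0.18,0.024,-0.067,-0.84,0],
    [0.2,0.024,-0.067,-0.98,0],
    [0.23,0.024,-0.067,-1.12,0],
    [0.25,0.024,-0.067,-1.26,0],
    [0.27,0.024,-0.067,-1.4,0],
    [0.289,0.024,-0.067,-1.487,0],
    [0.289,0.024,-0.067,-1.487,0]
  ],
  "newtons": 60
}}

```text
time: 3.5
ee_pos: [0.5262, 0.1911, 0.0674]
tcp_rot: [-137.3, 89.7, -142.3]
wrist_force: [-0.4, -0.6, 0.1]
opening: 0.0427
```

```bash
python3 - <<'E'
from h import *
go([0.528,0.192,0.016],85)
c=wrist("w2"); f=c["frame"]; hsv=cv2.cvtColor(f,cv2.COLOR_BGR2HSV); H,S,V=[hsv[...,i].astype(int) for i in range(3)]
print(R_now().round(3))
E
```

```text
shift [0.0514 0.0012 0.0019]  jaw heading 85.1 j6 24.9 turn: world yaw -0.1 -> roll 0.001 rad
[[-0.002  0.089  0.996]
 [-0.003  0.996 -0.089]
 [-1.    -0.003 -0.002]]
```

View pics/w2.png

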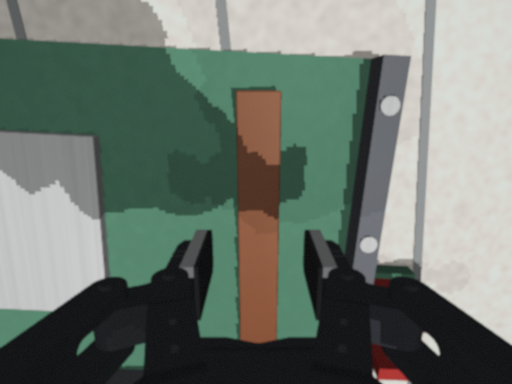

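The bar (px 238-280) lies centred between the open fingers (213 and 305), and the fence is clear on the right. I'll descend and grip.

Call:
{"fn": "apply_moves", "kwargs": {
  "commands": [
    [0.025,0.001,0.002,0,0],
    [0.045,0.001,0.002,0,0],
    [0.051,0.001,0.002,0,0],
    [0.051,0.001,0.002,0,-0.6],
    [0.051,0.001,0.002,0,-1],
    [0.051,0.001,0.002,0,-1],
    [0.051,0.001,0.002,0,-1],
    [0.051,0.001,0.002,0,-1]
  ],
  "newtons": 70
}}

```text
time: 4.35
ee_pos: [0.5295, 0.1923, 0.0194]
tcp_rot: [-105.4, 89.9, -110.5]
wrist_force: [-2.7, -0.8, 6.3]
opening: 0.0222
```

```bash
python3 - <<'E'
from h import *
o=bot.get_obs(); print(o["opening"],o["ee_pos"],o["wrist_force"])
go([0.51,-0.24,0.33],-10)
E
```

```text
0.02223681929163781 [0.52947973 0.19230427 0.01944778] [-2.72046161 -0.77957634  6.28776033]
shift [-0.3097 -0.4329  0.019 ]  jaw heading 84.9 j6 25.1 turn: world yaw +85.1 -> roll -1.486 rad
```

Call:
{"fn": "apply_moves", "kwargs": {
  "commands": [
    [-0.02,0,0,0,-1],
    [-0.06,0,0,0,-1],
    [-0.1,0,0,0,-1],
    [-0.14,-0.03,0,0.14,-1],
    [-0.18,-0.07,0,0.28,-1],
    [-0.21,-0.11,0.005,0.42,-1],
    [-0.24,-0.15,0.005,0.56,-1],
    [-0.27,-0.19,0.01,0.7,-1],
    [-0.3,-0.23,0.01,0.84,-1],
    [-0.31,-0.27,0.01,0.98,-1],
    [-0.31,-0.31,0.015,1.12,-1],
    [-0.31,-0.35,0.015,1.26,-1]
  ]
}}

```text
time: 5.55
ee_pos: [0.5135, -0.1589, 0.3303]
tcp_rot: [-10.7, 89.9, -88.4]
wrist_force: [0.9, 0.9, -3.9]
opening: 0.0219
```

```bash
python3 - <<'E'
from h import *
o=bot.get_obs(); print(o["opening"],o["wrist_force"],o["torque"],o["q"])
go([0.51,-0.27,0.33],-10)
E
```

```text
0.021947935425295745 [ 0.9165646   0.88469874 -3.90508901] [ 0.0545846  -0.00631847  0.02240262] [-17.1334903    6.87732427  23.44824878 106.53249422  -0.11327652
  60.52838992]
shift [ 0.0006 -0.0272  0.1078]  jaw heading 12.3 j6 60.5 turn: world yaw -22.3 -> roll 0.390 rad
```

Weight on the wrist is 3.9 N, so the bar is held. Next, over the rest.

Call:
{"fn": "apply_moves", "kwargs": {
  "commands": [
    [0,-0.01,0.04,0.14,-1],
    [0,-0.02,0.08,0.28,-1],
    [0,-0.027,0.108,0.39,-1],
    [0,-0.027,0.108,0.39,-1],
    [0,-0.027,0.108,0.39,-1]
  ]
}}

```text
time: 6.05
ee_pos: [0.5101, -0.2707, 0.33]
tcp_rot: [-20.2, 89.9, -120.3]
wrist_force: [0.3, 0.4, -4.5]
opening: 0.0221
```

```bash
python3 - <<'E'
from h import *
o=bot.get_obs(); print(o["ee_pos"],o["wrist_force"],o["torque"]); wrist("w3")
E
```

```text
[ 0.51009129 -0.27068042  0.32999109] [ 0.33878125  0.35003697 -4.54807947] [ 0.13310771 -0.01560835  0.01297858]
```

View pics/w3.png

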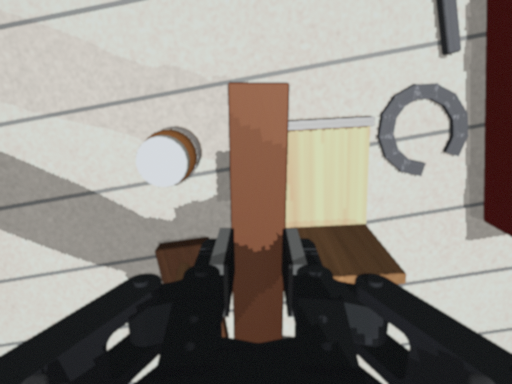

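The view shows the held bar at cols 230-288 and the rest to its right. The stop is at rows 118-128, the floor at cols 288-367, and the wall base at row ~226.

```bash
python3 - <<'E'
from h import *
c=dict(np.load("pics/w3.npz")); f=c["frame"]; hsv=cv2.cvtColor(f,cv2.COLOR_BGR2HSV); H,S,V=[hsv[...,i].astype(int) for i in range(3)]
y=(H>20)&(H<40)&(S>45)&(V>130); y[:,:292]=0; y[:,385:]=0; y[:110]=0; y[240:]=0
n,l,s,_=cv2.connectedComponentsWithStats(y.astype(np.uint8)); k=1+s[1:,4].argmax(); G=l==k; print(s[k])
cols=range(297,360)
T=onplane(c,[(u,np.nonzero(G[:,u])[0][0]-.5) for u in cols],.024)
B=onplane(c,[(u,np.nonzero(G[:,u])[0][-1]+.5) for u in cols],.006)
E=onplane(c,[(np.nonzero(G[v])[0][-1]+.5,v) for v in range(140,215)],.006)
def fit(P):
    vx,vy,x,y=cv2.fitLine(P.astype(np.float32),cv2.DIST_HUBER,0,1e-4,1e-4).ravel(); return np.array([x,y]).round(4),np.degrees(np.arctan2(vy,vx)).round(1)
for P in(T,B,E): print(fit(P))
C=cloud(c); m=np.zeros((384,512),bool); m[228:265,305:370]=1
p=C[m]; p=p[(p[:,2]>.03)&(p[:,2]<.15)]; print("wall face pts",len(p), fit(p[:,:2]))
print("wall x range", C[270:276,300:405].reshape(-1,3)[::40].round(3).tolist())
# side cam views now
for n in("scene","side"):
    cc=cams.camera(n); C=cloud(cc); q=C[(C[...,0]>.48)&(C[...,0]<.75)&(C[...,1]<-.36)&(C[...,1]>-.5)&(C[...,2]>.10)&(C[...,2]<.145)]
    (ctr,sz,an)=cv2.minAreaRect((q[:,:2]*1000).astype(np.float32)); print(n,len(q),ctr,sz,an,np.round(cv2.boxPoints((ctr,sz,an))).tolist())
E
```

```text
[ 292  127   77  100 3682]
(array([ 0.6158, -0.2641], dtype=float32), np.float32(-6.9))
(array([ 0.5919, -0.4105], dtype=float32), np.float32(-8.3))
(array([ 0.6573, -0.3397], dtype=float32), np.float32(82.8))
wall face pts 1805 (array([ 0.5965, -0.4121], dtype=float32), np.float32(-7.0))
wall x range [[0.526, -0.26, 0.372], [0.58, -0.41, 0.136], [0.624, -0.416, 0.14], [0.53, -0.26, 0.375], [0.596, -0.412, 0.139], [0.64, -0.417, 0.143], [0.535, -0.262, 0.373], [0.612, -0.414, 0.143], [0.527, -0.261, 0.374], [0.584, -0.411, 0.142], [0.628, -0.416, 0.146], [0.532, -0.26, 0.376], [0.6, -0.412, 0.146], [0.643, -0.419, 0.148], [0.572, -0.41, 0.145], [0.55, -0.265, 0.375]]
scene 436 (586.8876953125, -418.35980224609375) (18.45322036743164, 131.4962921142578) 83.30374908447266 [[521.0, -420.0], [651.0, -435.0], [653.0, -417.0], [523.0, -402.0]]
side 326 (584.416259765625, -423.2345275878906) (13.828632354736328, 132.8431854248047) 78.75707244873047 [[518.0, -417.0], [648.0, -443.0], [651.0, -429.0], [521.0, -404.0]]
```

```bash
python3 - <<'E'
from h import *
c=dict(np.load("pics/w3.npz")); C=cloud(c)
for v in (88,110,140,170,200,225,260,300,330): print(v,C[v,258].round(4),C[v,240].round(4),C[v,280].round(4))
f=cams.camera("side"); o=bot.get_obs(); p=px(f,o["ee_pos"]).astype(int); print(p)
x0,y0=p[0]-50,p[1]-50; cv2.imwrite("pics/s3.png",cv2.resize(f["frame"][y0:y0+90,x0:x0+110],(770,630)[:2],interpolation=cv2.INTER_CUBIC)[:600])
E
```

```text
88 [ 0.5219 -0.1987  0.3329] [ 0.5148 -0.1975  0.3344] [ 0.5306 -0.2003  0.3344]
110 [ 0.5204 -0.2073  0.3336] [ 0.5132 -0.206   0.3343] [ 0.5293 -0.2089  0.3335]
140 [ 0.5182 -0.2194  0.3334] [ 0.5108 -0.218   0.3339] [ 0.5274 -0.221   0.3337]
170 [ 0.516  -0.2323  0.3332] [ 0.5083 -0.2308  0.3335] [ 0.5253 -0.2337  0.3343]
200 [ 0.5136 -0.2456  0.3336] [ 0.5059 -0.2438  0.3349] [ 0.5232 -0.2473  0.3338]
225 [ 0.5116 -0.2572  0.334 ] [ 0.5036 -0.2556  0.3344] [ 0.5214 -0.2591  0.3337]
260 [ 0.5085 -0.2745  0.3341] [ 0.5002 -0.2731  0.3341] [ 0.5186 -0.2767  0.3333]
300 [ 0.5046 -0.2964  0.3333] [ 0.4959 -0.295   0.333 ] [ 0.5152 -0.2983  0.3332]
330 [ 0.5017 -0.3132  0.3337] [ 0.4926 -0.3122  0.333 ] [ 0.5125 -0.3151  0.3337]
[313 175]
```

View pics/s3.png

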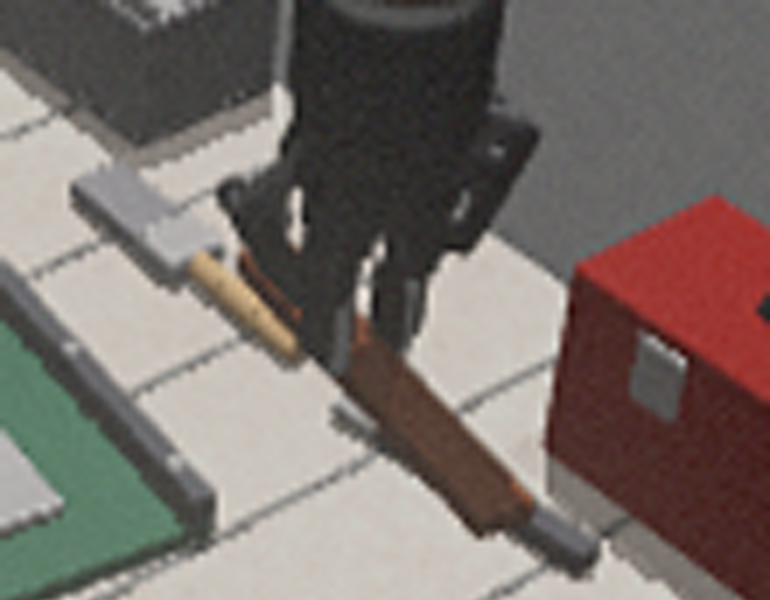

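The bar is level, its top at TCP z + 3.6 mm. Its foot end is 75 mm from the TCP and its top end 105 mm. I'll use the wall's top edge as a fulcrum to tilt the bar in the grip.

```bash
cat >> h.py <<'E'
W=np.array([.585,-.4106]); ex=np.array([-.122,-.9925])
def rest(x,z): return [*(W+x*ex),z]
E
python3 - <<'E'
from h import *
go(rest(-.095,.19),-7)
E
```

```text
shift [0.141  0.0929 0.0313]  jaw heading -9.9 j6 72.1 turn: world yaw +2.9 -> roll -0.051 rad
```

Call:
{"fn": "apply_moves", "kwargs": {
  "commands": [
    [0.02,0.03,0.01,-0.03,-1],
    [0.05,0.07,0.02,-0.051,-1],
    [0.09,0.093,0.031,-0.051,-1],
    [0.12,0.093,0.031,-0.051,-1],
    [0.141,0.093,0.031,-0.051,-1],
    [0.141,0.093,0.031,-0.051,-1],
    [0.141,0.093,0.031,-0.051,-1]
  ],
  "newtons": 40
}}

```text
time: 6.95
ee_pos: [0.5969, -0.3153, 0.191]
tcp_rot: [25.6, 89.9, -71.3]
wrist_force: [0.2, -0.2, -3.6]
opening: 0.0223
```

```bash
cat > barfit.py <<'E'
from h import *
def bar(n):
    c=cams.camera(n); hsv=cv2.cvtColor(c["frame"],cv2.COLOR_BGR2HSV); C=cloud(c); o=bot.get_obs()
    H,S=hsv[...,0].astype(int),hsv[...,1].astype(int)
    m=((H<16)|(H>170))&(S>70)&(C[...,2]>.01); q=C[m]; r=np.c_[(q[:,:2]-W)@ex,(q[:,:2]-W)@np.array([.9925,-.122]),q[:,2]]
    k=(r[:,0]>-.22)&(r[:,0]<.04)&(abs(r[:,1])<.03); return r[k],c
if __name__=="__main__":
    o=bot.get_obs(); p=o["ee_pos"]; print("tcp rest x",((p[:2]-W)@ex).round(4),"y",((p[:2]-W)@[.9925,-.122]).round(4),"z",p[2].round(4),"F",o["wrist_force"].round(1),"T",o["torque"].round(2),o["time"],o["opening"])
    for n in("scene","side"):
        r,c=bar(n); b=np.arange(-.2,.03,.02)
        print(n,[(round(float(x),2),len(s),float(s[:,2].mean().round(3)),float(np.percentile(s[:,2],90).round(3)),float(s[:,1].mean().round(3))) for x in b for s in [r[(r[:,0]>=x)&(r[:,0]<x+.02)]] if len(s)>4])
E
python3 barfit.py; python3 -c "
from h import *
go(rest(-.095,.160),-7)"
```

```text
tcp rest x -0.0961 y 0.0001 z 0.191 F [ 0.2 -0.2 -3.6] T [0.07 0.03 0.03] 6.95 0.022279183669166622
scene [(-0.18, 118, 0.46, 0.632, -0.002), (-0.16, 464, 0.565, 0.647, 0.012), (-0.14, 70, 0.2, 0.196, 0.002), (-0.12, 69, 0.197, 0.196, 0.001), (-0.1, 33, 0.207, 0.249, 0.001), (-0.06, 5, 0.193, 0.194, -0.005), (-0.02, 143, 0.128, 0.194, 0.003), (-0.0, 437, 0.094, 0.149, 0.004)]
side [(-0.18, 11, 0.196, 0.201, -0.01), (-0.16, 13, 0.196, 0.199, -0.011), (-0.14, 14, 0.195, 0.198, -0.012), (-0.12, 6, 0.169, 0.207, -0.011), (-0.1, 29, 0.196, 0.2, -0.001), (-0.08, 57, 0.232, 0.366, 0.002), (-0.06, 52, 0.212, 0.201, -0.002), (-0.04, 53, 0.211, 0.199, -0.003), (-0.02, 53, 0.195, 0.199, -0.003), (-0.0, 422, 0.104, 0.152, 0.0)]
shift [ 0.0325 -0.0008  0.0005]  jaw heading -6.9 j6 69.1 turn: world yaw -0.1 -> roll 0.001 rad
```

Call:
{"fn": "apply_moves", "kwargs": {
  "commands": [
    [0.02,0,0,0,-1],
    [0.03,0,0,0,-1],
    [0.036,0,-0.001,0,-1],
    [0.042,0,-0.002,0,-1],
    [0.048,0,-0.002,0,-1],
    [0.054,0,-0.001,0,-1],
    [0.059,0,0,0,-1],
    [0.064,0,0.001,0,-1],
    [0.064,0,0.001,0,-1]
  ]
}}

```text
time: 7.95
ee_pos: [0.5974, -0.317, 0.1275]
tcp_rot: [50.2, 89.8, -46.7]
wrist_force: [1.5, 2.6, -1.4]
opening: 0.0221
```

```bash
python3 barfit.py
```

```text
tcp rest x -0.0944 y 0.0009 z 0.1275 F [ 1.5  2.6 -1.4] T [ 0.21 -0.31  0.15] 7.95 0.022073199276094767
scene [(-0.16, 276, 0.447, 0.592, 0.011), (-0.14, 88, 0.177, 0.335, 0.003), (-0.12, 86, 0.126, 0.133, 0.004), (-0.1, 43, 0.141, 0.184, 0.002), (-0.04, 48, 0.151, 0.154, 0.005), (-0.02, 134, 0.123, 0.16, 0.006), (-0.0, 323, 0.095, 0.156, 0.008)]
side [(-0.16, 20, 0.113, 0.117, -0.006), (-0.14, 16, 0.112, 0.123, -0.009), (-0.12, 7, 0.106, 0.127, -0.008), (-0.1, 21, 0.134, 0.137, -0.0), (-0.08, 38, 0.162, 0.28, 0.0), (-0.06, 45, 0.162, 0.151, -0.004), (-0.04, 46, 0.202, 0.47, -0.004), (-0.02, 46, 0.158, 0.163, -0.005), (-0.0, 414, 0.102, 0.153, 0.001)]
```

Call:
{"fn": "apply_moves", "kwargs": {
  "commands": [
    [0.005,0,0.001,0,-1],
    [0.01,0,0.003,0,-1],
    [0.016,0,0.005,0,-1],
    [0.021,0,0.008,0,-1],
    [0.026,0,0.011,0,-1],
    [0.031,0,0.014,0,-1],
    [0.034,0,0.016,0,-1],
    [0.0365,0,0.018,0,-1],
    [0.0365,0,0.018,0,-1]
  ]
}}

```text
time: 8.95
ee_pos: [0.5954, -0.3352, 0.0914]
tcp_rot: [51.3, 89.8, -45.7]
wrist_force: [0.3, 4.4, -3.3]
opening: 0.0219
```

```bash
python3 barfit.py; python3 - <<'E'
from h import *
c=cams.camera("side"); p=px(c,bot.get_obs()["ee_pos"]).astype(int); print(p)
cv2.imwrite("pics/s4.png",cv2.resize(c["frame"][p[1]-55:p[1]+45,p[0]-60:p[0]+70],(780,600),interpolation=cv2.INTER_CUBIC))
E
```

```text
tcp rest x -0.0761 y 0.0011 z 0.0914 F [ 0.3  4.4 -3.3] T [ 0.49  0.03 -0.02] 8.95 0.021914533240397823
scene [(-0.16, 7, 0.53, 0.537, -0.001), (-0.14, 183, 0.51, 0.556, 0.014), (-0.12, 108, 0.106, 0.298, 0.005), (-0.1, 106, 0.078, 0.092, 0.003), (-0.08, 39, 0.099, 0.119, -0.001), (-0.04, 14, 0.137, 0.143, 0.011), (-0.02, 113, 0.132, 0.162, 0.01), (-0.0, 234, 0.097, 0.163, 0.015)]
side [(-0.12, 21, 0.054, 0.066, -0.008), (-0.1, 14, 0.061, 0.077, -0.011), (-0.08, 13, 0.077, 0.105, -0.009), (-0.06, 28, 0.134, 0.255, -0.005), (-0.04, 32, 0.221, 0.488, -0.005), (-0.02, 29, 0.196, 0.373, -0.006), (-0.0, 420, 0.102, 0.152, 0.001)]
[340 234]
```

View pics/s4.png

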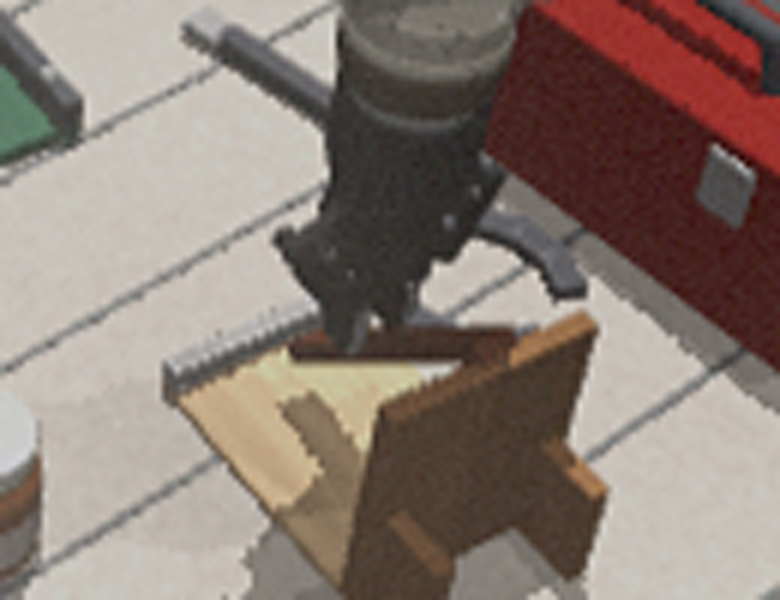

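The bar's top is on the wall edge (px 510,345) and it is tilted about 44°. I'll slip it off towards the stop and set the foot down.

Call:
{"fn": "apply_moves", "kwargs": {
  "commands": [
    [0,0,-0.007,0,-1],
    [0,0,-0.013,0,-1],
    [0.008,0,-0.014,0,-1],
    [0.016,0,-0.015,0,-1],
    [0.022,0,-0.016,0,-1],
    [0.026,0,-0.017,0,-1],
    [0.028,0,-0.018,0,-1],
    [0.028,0,-0.018,0,-1]
  ]
}}

```text
time: 9.9
ee_pos: [0.5977, -0.3167, 0.0634]
tcp_rot: [59.3, 89.8, -37.6]
wrist_force: [-0.1, 5.5, -4.9]
opening: 0.0221
```

```bash
python3 barfit.py
```

```text
tcp rest x -0.0948 y 0.0011 z 0.0634 F [-0.1  5.5 -4.9] T [ 0.87 -0.05 -0.04] 9.9 0.022110792785433698
scene [(-0.16, 117, 0.405, 0.528, 0.01), (-0.14, 93, 0.085, 0.27, 0.005), (-0.12, 86, 0.05, 0.058, 0.002), (-0.1, 36, 0.07, 0.081, 0.002), (-0.06, 13, 0.1, 0.106, 0.011), (-0.04, 72, 0.113, 0.121, 0.006), (-0.02, 130, 0.108, 0.137, 0.006), (-0.0, 334, 0.102, 0.149, 0.007)]
side [(-0.16, 7, 0.025, 0.03, -0.003), (-0.14, 18, 0.032, 0.042, -0.007), (-0.12, 9, 0.051, 0.058, -0.013), (-0.1, 13, 0.063, 0.077, -0.004), (-0.08, 31, 0.089, 0.093, -0.004), (-0.06, 35, 0.132, 0.205, -0.004), (-0.04, 35, 0.161, 0.351, -0.001), (-0.02, 10, 0.132, 0.147, -0.001), (-0.0, 408, 0.097, 0.15, 0.001)]
```

Call:
{"fn": "apply_moves", "kwargs": {
  "commands": [
    [0.002,0,0,0,-1],
    [0.004,0,0.001,0,-1],
    [0.005,0,0.002,0,-1],
    [0.005,0,0.002,0,-1]
  ]
}}

```text
time: 10.4
ee_pos: [0.5977, -0.3186, 0.0589]
tcp_rot: [70.0, 89.8, -26.9]
wrist_force: [0.6, 4.2, -3.8]
opening: 0.0218
```

```bash
python3 barfit.py
```

```text
tcp rest x -0.0928 y 0.0013 z 0.0589 F [ 0.6  4.2 -3.8] T [ 0.49 -0.08  0.04] 10.4 0.021834430426655276
scene [(-0.16, 101, 0.446, 0.525, 0.013), (-0.14, 93, 0.096, 0.265, 0.006), (-0.12, 85, 0.044, 0.05, 0.003), (-0.1, 47, 0.061, 0.071, 0.0), (-0.06, 11, 0.095, 0.102, 0.012), (-0.04, 69, 0.11, 0.119, 0.007), (-0.02, 121, 0.109, 0.132, 0.006), (-0.0, 332, 0.101, 0.149, 0.008)]
side [(-0.14, 22, 0.024, 0.031, -0.007), (-0.12, 7, 0.034, 0.044, -0.009), (-0.1, 9, 0.062, 0.069, -0.003), (-0.08, 28, 0.094, 0.138, -0.004), (-0.06, 32, 0.141, 0.386, -0.006), (-0.04, 37, 0.201, 0.479, -0.0), (-0.0, 399, 0.099, 0.15, 0.001)]
```

Call:
{"fn": "apply_moves", "kwargs": {
  "commands": [
    [0.002,0,0,0,-1],
    [0.004,0,0,0,-1],
    [0.004,0,0,0,-1]
  ]
}}

```text
time: 10.8
ee_pos: [0.5981, -0.3188, 0.0579]
tcp_rot: [66.8, 89.6, -30.1]
wrist_force: [-5.8, 5.5, 15.0]
opening: 0.0221
```

```bash
python3 barfit.py
```

```text
tcp rest x -0.0927 y 0.0018 z 0.0579 F [-5.8  5.5 15. ] T [ 1.14  1.27 -0.03] 10.8 0.022057808030368938
scene [(-0.16, 96, 0.448, 0.523, 0.013), (-0.14, 96, 0.107, 0.265, 0.006), (-0.12, 89, 0.046, 0.052, 0.004), (-0.1, 41, 0.061, 0.072, 0.002), (-0.06, 10, 0.096, 0.1, 0.013), (-0.04, 72, 0.109, 0.116, 0.008), (-0.02, 128, 0.108, 0.135, 0.007), (-0.0, 330, 0.101, 0.149, 0.008)]
side [(-0.14, 18, 0.025, 0.032, -0.006), (-0.12, 13, 0.033, 0.041, -0.009), (-0.1, 8, 0.058, 0.068, -0.004), (-0.08, 30, 0.085, 0.086, -0.006), (-0.06, 33, 0.115, 0.231, -0.007), (-0.04, 31, 0.172, 0.364, 0.002), (-0.02, 6, 0.135, 0.149, -0.0), (-0.0, 411, 0.097, 0.15, 0.0)]
```

Call:
{"fn": "apply_moves", "kwargs": {
  "commands": [
    [-0.002,0,-0.002,0,-1],
    [-0.002,0,-0.004,0,-1],
    [-0.001,0,-0.006,0,-1],
    [-0.001,0,-0.006,0,-1]
  ]
}}

```text
time: 11.3
ee_pos: [0.5988, -0.3149, 0.0592]
tcp_rot: [45.8, 89.4, -51.2]
wrist_force: [-1.5, -8.1, -1.2]
opening: 0.022
```

```bash
python3 barfit.py; python3 - <<'E'
from h import *
c=wrist("w5"); cv2.imwrite("pics/w5.png",c["frame"])
E
```

```text
tcp rest x -0.0967 y 0.002 z 0.0592 F [-1.5 -8.1 -1.2] T [-1.73  0.18 -0.07] 11.3 0.02196613456990104
scene [(-0.16, 112, 0.418, 0.525, 0.012), (-0.14, 96, 0.078, 0.264, 0.006), (-0.12, 84, 0.049, 0.058, 0.004), (-0.1, 27, 0.063, 0.068, -0.0), (-0.06, 19, 0.097, 0.102, 0.011), (-0.04, 76, 0.109, 0.116, 0.006), (-0.02, 116, 0.11, 0.135, 0.006), (-0.0, 363, 0.1, 0.149, 0.005)]
side [(-0.16, 8, 0.021, 0.026, -0.002), (-0.14, 16, 0.031, 0.038, -0.007), (-0.12, 9, 0.045, 0.056, -0.009), (-0.1, 18, 0.062, 0.072, -0.002), (-0.08, 30, 0.092, 0.105, -0.006), (-0.06, 38, 0.185, 0.411, -0.001), (-0.04, 28, 0.12, 0.118, -0.002), (-0.0, 406, 0.099, 0.15, 0.001)]
```

View pics/w5.png

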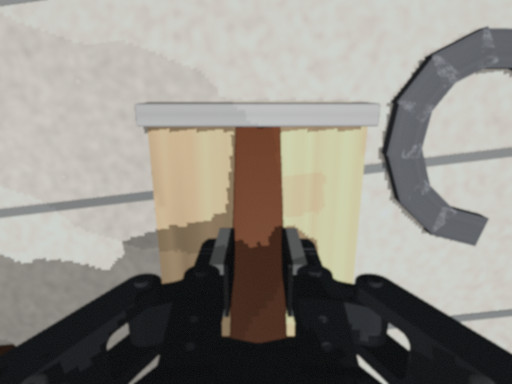

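The foot is flush on the stop (px 235-280, row 127) and centred, with 8 N against the stop. I'll release and rise.

Call:
{"fn": "apply_moves", "kwargs": {
  "commands": [
    [-0.001,0,0.002,0,-1],
    [-0.001,0,0.002,0,-0.3],
    [-0.001,0,0.002,0,-0.1],
    [-0.001,0,0.002,0,0],
    [-0.001,0,0.002,0,0],
    [-0.001,0,0.002,0,0],
    [-0.001,0,0.002,0,0],
    [-0.03,0,0.002,0,0],
    [-0.07,0,0.002,0,0],
    [-0.12,0,0,0,0],
    [-0.17,0,0,0,0],
    [-0.17,0,0,0,0]
  ]
}}

```text
time: 12.65
ee_pos: [0.5993, -0.3145, 0.2381]
tcp_rot: [59.1, 88.8, -37.9]
wrist_force: [0.6, -0.2, 0.8]
opening: 0.0425
```

```bash
python3 barfit.py; python3 - <<'E'
from h import *
c=cams.camera("side"); p=px(c,[.59,-.33,.06]).astype(int)
cv2.imwrite("pics/s6.png",cv2.resize(c["frame"][p[1]-50:p[1]+50,p[0]-60:p[0]+70],(780,600),interpolation=cv2.INTER_CUBIC))
J=np.array([.6645,.2326]); a=np.radians(-7.9); R=np.array([[np.cos(a),-np.sin(a)],[np.sin(a),np.cos(a)]])
print("jig home",J+R@[-.06,-.045]); print("blank now in jig",R.T@(np.array([.5239,.047])-J))
for n in("scene",): print(n)
go([.45,-.10,.25],-7.9+90)
E
```

```text
tcp rest x -0.0971 y 0.0024 z 0.2381 F [ 0.6 -0.2  0.8] T [ 0.01 -0.07 -0.07] 12.65 0.04254351971607772
scene [(-0.18, 7, 0.638, 0.647, 0.001), (-0.16, 149, 0.56, 0.651, 0.016), (-0.14, 83, 0.111, 0.445, 0.006), (-0.12, 88, 0.068, 0.052, 0.004), (-0.1, 81, 0.08, 0.066, 0.003), (-0.08, 89, 0.121, 0.082, 0.006), (-0.06, 91, 0.106, 0.096, 0.004), (-0.04, 86, 0.103, 0.11, 0.005), (-0.02, 140, 0.106, 0.13, 0.005), (-0.0, 349, 0.101, 0.149, 0.006)]
side [(-0.16, 6, 0.022, 0.025, -0.003), (-0.14, 24, 0.029, 0.037, -0.002), (-0.12, 20, 0.078, 0.249, -0.001), (-0.1, 28, 0.084, 0.12, -0.003), (-0.08, 36, 0.165, 0.4, -0.0), (-0.06, 31, 0.18, 0.633, -0.008), (-0.04, 26, 0.254, 0.664, -0.005), (-0.0, 400, 0.098, 0.15, 0.001)]
jig home [0.59888443 0.19627375]
blank now in jig [-0.11375592 -0.20316326]
scene
shift [-0.0236 -0.1726 -0.194 ]  jaw heading -7.0 j6 69.4 turn: world yaw +89.1 -> roll -1.555 rad
```

View pics/s6.png

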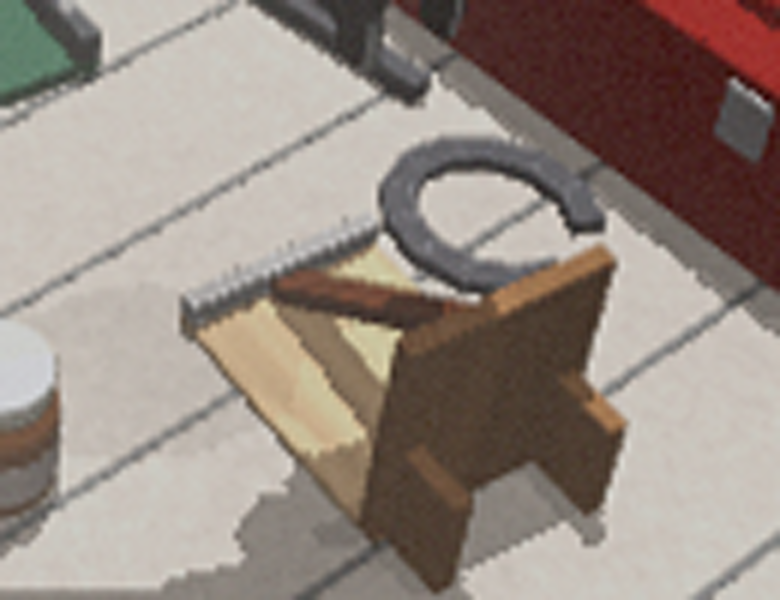

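The bar leans with its foot on the stop (px 285,290) and its top on the wall (480,310), released. Now the blank: I'll push it with the opened jaws, two contact points.

```bash
cat >> h.py <<'E'
J=np.array([.6645,.2326]); _a=np.radians(-7.9); RJ=np.array([[np.cos(_a),-np.sin(_a)],[np.sin(_a),np.cos(_a)]])
def jig(x,y,z): return [*(J+RJ@[x,y]),z]
def st():
    o=bot.get_obs(); p=o["ee_pos"]; f=o["wrist_force"]; print("jig",(RJ.T@(p[:2]-J)).round(4),"z",p[2].round(4),"F jig",(RJ.T@f[:2]).round(1),f[2].round(1),"t",o["time"],"open",o["opening"].round(4))
def blank(n="scene",c=None):
    c=c or cams.camera(n); f=c["frame"]; hsv=cv2.cvtColor(f,cv2.COLOR_BGR2HSV); H,S,V=[hsv[...,i].astype(int) for i in range(3)]
    poly=np.array([px(c,jig(x,y,.02)) for x,y in((-.224,-.289),(-.001,-.289),(-.001,-.001),(-.224,-.001))]).astype(np.int32)
    m=np.zeros(f.shape[:2],np.uint8); cv2.fillPoly(m,[poly],1); r=rect(c,(m>0)&(S<50)&(V>75),.020)
    print(n,"blank jig centre",(RJ.T@(r[0][:2]/1000-J)).round(4),"size/yaw rel",r[0][2:4],r[0][4]+7.9)
E
python3 - <<'E'
from h import *
st(); blank(); go(jig(-.1138,-.276,.08),-7.9)
E
```

```text
Traceback (most recent call last):
  File "h.py", line 41, in st
    o=bot.get_obs(); p=o["ee_pos"]; f=o["wrist_force"]; print("jig",(RJ.T@(p[:2]-J)).round(4),"z",p[2].round(4),"F jig",(RJ.T@f[:2]).round(1),f[2].round(1),"t",o["time"],"open",o["opening"].round(4))
                                                                                                                                                                                 ^^^^^^^^^^^^^^^^^^
AttributeError: 'float' object has no attribute 'round'
```

```bash
sed -i 's/o\["opening"\].round(4)/round(o["opening"],4)/' h.py
python3 - <<'E'
from h import *
st(); blank(); go(jig(-.1138,-.276,.08),-7.9)
E
```

```text
jig [ 0.009  -0.5503] z 0.2289 F jig [-0.1 -0.1] -0.7 t 12.8 open 0.0427
scene blank jig centre [-0.1118 -0.204 ] size/yaw rel [126.5  94.1] -0.40000000000000036
shift [ 0.1455 -0.1189 -0.277 ]  jaw heading -7.0 j6 69.4 turn: world yaw -0.9 -> roll 0.016 rad
```

Call:
{"fn": "apply_moves", "kwargs": {
  "commands": [
    [0,-0.02,-0.045,0,0.3],
    [0,-0.04,-0.09,0.016,0.3],
    [0,-0.06,-0.135,0.016,0.3],
    [0,-0.08,-0.18,0.016,0.3],
    [0,-0.1,-0.225,0.016,0.3],
    [0,-0.119,-0.277,0.016,0.3],
    [0.03,-0.119,-0.277,0.016,0.3],
    [0.07,-0.119,-0.277,0.016,0.3],
    [0.11,-0.119,-0.277,0.016,0.3],
    [0.145,-0.119,-0.277,0.016,0.3],
    [0.145,-0.119,-0.277,0.016,0.3]
  ]
}}

```text
time: 13.95
ee_pos: [0.5097, -0.0249, 0.0743]
tcp_rot: [-34.6, 89.5, -132.5]
wrist_force: [-0.3, -0.2, -0.1]
opening: 0.0552
```

```bash
python3 - <<'E'
from h import *
st(); go(jig(-.1138,-.276,.022),-7.9)
c=wrist("w7"); C=cloud(c); o=bot.get_obs()
# lowest finger points: pixels close to camera near tool
R=R_now(o); T=(C-o["ee_pos"])@R; m=(c["depth"]>0)&(abs(T[...,2])<.02)&(T[...,0]>-.06)&(T[...,0]<.03)&(abs(T[...,1])<.06)
q=T[m]; print(len(q), q[:,0].max() if len(q) else None, [np.percentile(q[:,i],[2,98]).round(4).tolist() for i in range(3)])
E
```

```text
jig [-0.1179 -0.2763] z 0.0743 F jig [-0.3 -0.2] -0.1 t 13.95 open 0.0552
shift [ 0.0522  0.0043 -0.0007]  jaw heading -7.9 j6 95.3 turn: world yaw +0.0 -> roll -0.000 rad
16479 0.0007626984978436852 [[-0.0593, -0.0067], [-0.0577, 0.0556], [-0.0141, 0.0092]]
```

Call:
{"fn": "apply_moves", "kwargs": {
  "commands": [
    [0.03,0.004,-0.001,0,0.3],
    [0.052,0.004,-0.001,0,0.3],
    [0.055,0.004,-0.001,0,0.3],
    [0.058,0.004,-0.001,0,0.3],
    [0.058,0.004,-0.001,0,0.3]
  ]
}}

```text
time: 14.5
ee_pos: [0.5163, -0.025, 0.0213]
tcp_rot: [11.6, 89.6, -86.3]
wrist_force: [-0.1, 0.7, -0.2]
opening: 0.0554
```

```bash
python3 - <<'E'
from h import *
st()
c=wrist("w8"); C=cloud(c); o=bot.get_obs()
R=R_now(o); T=(C-o["ee_pos"])@R
for s in(-1,1):
    m=(c["depth"]>0)&(abs(T[...,2])<.013)&(T[...,0]>-.05)&(T[...,1]*s>.024)&(T[...,1]*s<.05)
    print(np.histogram(C[m][:,2],bins=np.arange(.0,.05,.002))[0])
E
```

```text
jig [-0.1114 -0.2756] z 0.0213 F jig [-0.2  0.7] -0.2 t 14.5 open 0.0554
[   0    0    0    0   21 1303  183    0    0    0    0    1   16   45
   56   75   82  104   98  108  118  111  124  118]
[   0    0    0    0   25 1281  139    0    0    0    0    0   22   37
   60   61  100   95   98  105  121  123  115  123]
```

Call:
{"fn": "apply_moves", "kwargs": {
  "commands": [
    [0.004,0,0,0,0.3],
    [0.007,0,0,0,0.3],
    [0.007,0,0,0,0.3],
    [0.007,0,0,0,0.3]
  ]
}}

```text
time: 14.95
ee_pos: [0.5162, -0.0251, 0.0144]
tcp_rot: [11.9, 89.6, -86.0]
wrist_force: [-0.0, 0.2, 0.1]
opening: 0.0553
```

```bash
python3 - <<'E'
from h import *
st(); go(jig(-.1138,-.12,.0145),-7.9); c=wrist("w9"); C=cloud(c); o=bot.get_obs()
R=R_now(o); T=(C-o["ee_pos"])@R
for s in(-1,1):
    m=(c["depth"]>0)&(abs(T[...,2])<.013)&(T[...,0]>-.05)&(T[...,1]*s>.024)&(T[...,1]*s<.05)
    print(np.histogram(C[m][:,2],bins=np.arange(.006,.03,.001))[0])
E
```

```text
jig [-0.1114 -0.2756] z 0.0144 F jig [-0.   0.2] 0.1 t 14.95 open 0.0553
shift [-0.0011 -0.0024 -0.1556]  jaw heading -7.9 j6 95.3 turn: world yaw +0.0 -> roll -0.000 rad
[  0   0   0  19 422 782 130   2   0   0   0   5  14  16  20  29  27  34
  49  37  43  46  47]
[  0   0   0  25 486 677 103   1   0   0   1   2  14  21  17  24  32  38
  42  40  46  53  43]
```

Call:
{"fn": "apply_moves", "kwargs": {
  "commands": [
    [0.002,0,0,0,0.3],
    [0.002,0,-0.01,0,0.3],
    [0.002,0,-0.02,0,0.3],
    [0.002,0,-0.03,0,0.3],
    [0.002,0,-0.04,0,0.3],
    [0.0015,0,-0.05,0,0.3],
    [0.0015,0,-0.06,0,0.3],
    [0.0015,0,-0.07,0,0.3],
    [0.0015,0,-0.08,0,0.3],
    [0.0015,0,-0.08,0,0.3]
  ]
}}

```text
time: 16.0
ee_pos: [0.5275, 0.0556, 0.0125]
tcp_rot: [15.9, 89.7, -82.0]
wrist_force: [-0.4, 0.8, -0.6]
opening: 0.0555
```

```bash
python3 - <<'E'
from h import *
st(); blank("scene"); blank("side"); go(jig(-.1138,-.110,.0125),-7.9)
E
```

```text
jig [-0.1113 -0.1941] z 0.0125 F jig [-0.5  0.8] -0.6 t 16.0 open 0.0555
scene blank jig centre [-0.1118 -0.1369] size/yaw rel [125.5  92.9] -0.09999999999999964
side blank jig centre [-0.1272 -0.2312] size/yaw rel [223.2 108.5] 36.1
shift [-0.0005 -0.0024 -0.0851]  jaw heading -7.9 j6 104.0 turn: world yaw -0.0 -> roll 0.001 rad
```

Call:
{"fn": "apply_moves", "kwargs": {
  "commands": [
    [0,0,-0.012,0,0.3],
    [0,0,-0.024,0,0.3],
    [0,0,-0.036,0,0.3],
    [0,0,-0.048,0,0.3],
    [0,0,-0.06,0,0.3],
    [0,0,-0.072,0,0.3],
    [0,0,-0.08,0,0.3],
    [0,0,-0.086,0,0.3],
    [0,0,-0.09,0,0.3],
    [0,0,-0.09,0,0.3]
  ]
}}

```text
time: 17.1
ee_pos: [0.5397, 0.1445, 0.0118]
tcp_rot: [14.3, 89.7, -83.5]
wrist_force: [0.1, -1.0, 0.6]
opening: 0.0554
```

```bash
python3 - <<'E'
from h import *
st(); blank("scene"); go(jig(-.1138,-.098,.0125),-7.9)
E
```

```text
jig [-0.1115 -0.1044] z 0.0118 F jig [ 0.3 -1. ] 0.6 t 17.1 open 0.0554
scene blank jig centre [-0.1122 -0.0481] size/yaw rel [126.2  91.5] -0.5999999999999996
shift [-0.0008 -0.0022 -0.0067]  jaw heading -7.8 j6 113.0 turn: world yaw -0.1 -> roll 0.001 rad
```

Call:
{"fn": "apply_moves", "kwargs": {
  "commands": [
    [0,0,-0.002,0,0.3],
    [0,0,-0.004,0,0.3],
    [0,0,-0.006,0,0.3],
    [0,0,-0.008,0,0.3],
    [0,0,-0.008,0,0.3]
  ]
}}

```text
time: 17.65
ee_pos: [0.54, 0.1475, 0.0115]
tcp_rot: [3.4, 89.2, -94.6]
wrist_force: [-3.8, -27.3, 7.3]
opening: 0.0557
```

```bash
python3 - <<'E'
from h import *
st()
E
```

```text
jig [-0.1117 -0.1014] z 0.0115 F jig [  0.  -27.6] 7.3 t 17.65 open 0.0557
```

Call:
{"fn": "apply_moves", "kwargs": {
  "commands": [
    [0,0,0.006,0,0.3],
    [-0.01,0,0.016,0,0.3],
    [-0.05,0,0.016,0,0],
    [-0.08,0,0.016,-0.14,-0.3],
    [-0.08,-0.03,0.01,-0.28,-0.3],
    [-0.08,-0.06,0,-0.42,-0.3],
    [-0.08,-0.09,-0.02,-0.56,-0.3],
    [-0.08,-0.09,-0.04,-0.7,-0.3],
    [-0.08,-0.09,-0.053,-0.84,-0.3],
    [-0.08,-0.09,-0.053,-0.98,-0.3],
    [-0.08,-0.09,-0.053,-1.12,-0.3],
    [-0.08,-0.09,-0.053,-1.26,-0.3]
  ]
}}

```text
time: 18.85
ee_pos: [0.4583, 0.2141, 0.0915]
tcp_rot: [-67.6, 89.2, -93.0]
wrist_force: [-0.2, 0.2, -0.7]
opening: 0.0299
```

```bash
python3 - <<'E'
from h import *
st(); blank(); go(jig(-.202,-.048,.05),82.1)
E
```

```text
jig [-0.2017 -0.0467] z 0.0915 F jig [-0.2  0.2] -0.7 t 18.85 open 0.0299
scene blank jig centre [-0.1118 -0.0469] size/yaw rel [126.1  90.8] -0.09999999999999964
shift [ 0.0415 -0.0008 -0.0002]  jaw heading 65.0 j6 50.4 turn: world yaw +17.1 -> roll -0.298 rad
```

Call:
{"fn": "apply_moves", "kwargs": {
  "commands": [
    [0.02,0,0,-0.14,-0.3],
    [0.04,0,0,-0.28,-0.3],
    [0.06,0,0,-0.298,-0.3],
    [0.072,0,0,-0.298,-0.3],
    [0.074,0,0,-0.298,-0.3],
    [0.076,0,0,-0.298,-0.3],
    [0.076,0,0,-0.298,-0.3]
  ]
}}

```text
time: 19.6
ee_pos: [0.4588, 0.2132, 0.0163]
tcp_rot: [-80.3, 89.3, -88.3]
wrist_force: [0.0, -0.2, -0.1]
opening: 0.03
```

```bash
python3 - <<'E'
from h import *
st(); go(jig(-.135,-.048,.0145),82.1)
E
```

```text
jig [-0.2011 -0.0475] z 0.0163 F jig [ 0.1 -0.2] -0.1 t 19.6 open 0.03
shift [ 0.002  -0.0004  0.0661]  jaw heading 82.0 j6 33.3 turn: world yaw +0.1 -> roll -0.001 rad
```

Call:
{"fn": "apply_moves", "kwargs": {
  "commands": [
    [0.002,0,0.008,0,-0.3],
    [0.002,0,0.016,0,-0.3],
    [0.002,0,0.024,0,-0.3],
    [0.002,0,0.032,0,-0.3],
    [0.002,0,0.04,0,-0.3],
    [0.002,0,0.048,0,-0.3],
    [0.002,0,0.056,0,-0.3],
    [0.002,0,0.062,0,-0.3],
    [0.002,0,0.065,0,-0.3],
    [0.002,0,0.065,0,-0.3]
  ]
}}

```text
time: 20.6
ee_pos: [0.5238, 0.204, 0.0143]
tcp_rot: [-77.8, 89.3, -85.8]
wrist_force: [0.5, -0.3, -0.5]
opening: 0.0299
```

```bash
python3 - <<'E'
from h import *
st(); blank()
E
```

```text
jig [-0.1355 -0.0476] z 0.0143 F jig [ 0.5 -0.3] -0.5 t 20.6 open 0.0299
scene blank jig centre [-0.1141 -0.1464] size/yaw rel [289.9 224.1] 89.80000000000001
```

Call:
{"fn": "apply_moves", "kwargs": {
  "commands": [
    [0,0,0.002,0,-0.3],
    [0,0,0.004,0,-0.3],
    [0,0,0.006,0,-0.3],
    [0,0,0.008,0,-0.3],
    [0,0,0.008,0,-0.3]
  ]
}}

```text
time: 21.15
ee_pos: [0.5298, 0.2031, 0.0141]
tcp_rot: [-95.0, 89.3, -102.9]
wrist_force: [-12.6, 1.8, 5.0]
opening: 0.0297
```

```bash
python3 - <<'E'
from h import *
st()
E
```

```text
jig [-0.1294 -0.0477] z 0.0141 F jig [-12.8   0.1] 5.0 t 21.15 open 0.0297
```

Call:
{"fn": "apply_moves", "kwargs": {
  "commands": [
    [0,0,0.002,0,-0.3],
    [0,0,0.004,0,-0.3],
    [0,0,0.004,0,-0.3]
  ]
}}

```text
time: 21.45
ee_pos: [0.53, 0.203, 0.0141]
tcp_rot: [-124.8, 89.1, -132.6]
wrist_force: [-22.7, 2.7, 13.1]
opening: 0.0298
```

```bash
python3 - <<'E'
from h import *
st()
E
```

```text
jig [-0.1292 -0.0478] z 0.0141 F jig [-22.9  -0.4] 13.1 t 21.45 open 0.0298
```

```bash
python3 - <<'E'
from h import *
go(jig(-.10,-.03,.27),82.1)
E
```

```text
shift [-0.2564  0.0145  0.0269]  jaw heading 82.1 j6 29.0 turn: world yaw -0.0 -> roll 0.001 rad
```

Call:
{"fn": "apply_moves", "kwargs": {
  "commands": [
    [0,0,-0.006,0,-0.3],
    [-0.01,0,-0.015,0,-0.6],
    [-0.05,0,-0.015,0,-1],
    [-0.1,0,-0.015,0,-1],
    [-0.15,0,-0.015,0,-1],
    [-0.2,0,-0.015,0,-1],
    [-0.25,0,-0.015,0,-1],
    [-0.256,0,-0.015,0,-1],
    [-0.256,0,-0.015,0,-1]
  ]
}}

```text
time: 22.35
ee_pos: [0.5186, 0.2083, 0.2728]
tcp_rot: [-112.4, 89.3, -120.3]
wrist_force: [0.6, -0.5, -0.1]
opening: -0.0002
```

```bash
python3 - <<'E'
from h import *
st(); blank(); c=wrist("w10"); blank("w",c)
C=cloud(c); q=C[C[...,2]>0]; T=np.c_[(q[:,:2]-J)@RJ,q[:,2]]
k=(T[:,2]>.1)&(T[:,2]<.16)&(T[:,1]>.02)&(T[:,1]<.13)&(abs(T[:,0]+.065)<.03); print("clamp top",k.sum(),T[k].min(0) if k.any() else 0,T[k].max(0) if k.any() else 0)
go(jig(-.065,.118,.27),82.1)
E
```

```text
jig [-0.1412 -0.0441] z 0.2728 F jig [ 0.7 -0.4] -0.1 t 22.35 open -0.0002
scene blank jig centre [-0.1144 -0.1464] size/yaw rel [289.9 224.9] 89.9
w blank jig centre [-0.0616 -0.0466] size/yaw rel [120.1  90.4] 0.0
clamp top 1426 [-0.07781017  0.02139796  0.10001761] [-0.05420197  0.08771344  0.13152847]
shift [-0.0034  0.1625  0.0771]  jaw heading 82.1 j6 30.0 turn: world yaw -0.0 -> roll 0.001 rad
```

View pics/w10.png

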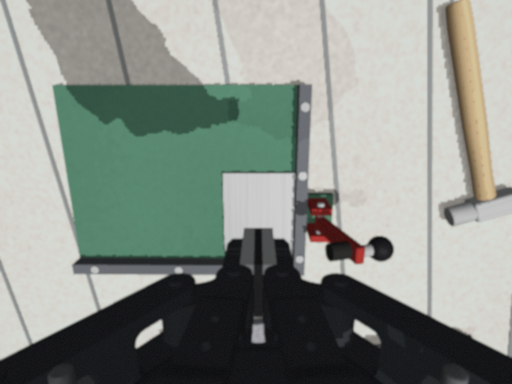

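The blank fits flush by measurement (jig centre -0.0616, -0.0466, yaw 0). The clamp ball reaches to jig y = 0.088. I'll go behind it with the fingers shut.

Call:
{"fn": "apply_moves", "kwargs": {
  "commands": [
    [0,0.04,0.02,0,-1],
    [0,0.08,0.04,0,-1],
    [0,0.12,0.06,0,-1],
    [0,0.163,0.077,0,-1],
    [0,0.163,0.077,0,-1],
    [0.04,0.163,0.077,0,-1],
    [0.08,0.163,0.077,0,-1],
    [0.12,0.163,0.077,0,-1],
    [0.158,0.163,0.077,0,-1],
    [0.158,0.163,0.077,0,-1]
  ]
}}

```text
time: 23.45
ee_pos: [0.6111, 0.3546, 0.1006]
tcp_rot: [-131.7, 88.4, -139.6]
wrist_force: [0.1, -0.1, -0.4]
opening: 0.0007
```

```bash
python3 - <<'E'
from h import *
st(); go(jig(-.065,.05,.115),82.1)
E
```

```text
jig [-0.0697  0.1135] z 0.1006 F jig [ 0.1 -0. ] -0.4 t 23.45 open 0.0007
shift [-0.0131 -0.0638  0.0044]  jaw heading 82.1 j6 38.1 turn: world yaw -0.0 -> roll 0.000 rad
```

Call:
{"fn": "apply_moves", "kwargs": {
  "commands": [
    [-0.014,-0.006,0.004,0,-1],
    [-0.014,-0.012,0.004,0,-1],
    [-0.014,-0.02,0.004,0,-1],
    [-0.014,-0.028,0.004,0,-1],
    [-0.014,-0.036,0.004,0,-1],
    [-0.014,-0.044,0.004,0,-1],
    [-0.014,-0.052,0.004,0,-1],
    [-0.014,-0.06,0.004,0,-1],
    [-0.014,-0.068,0.004,0,-1],
    [-0.014,-0.076,0.004,0,-1],
    [-0.014,-0.082,0.004,0,-1],
    [-0.014,-0.082,0.004,0,-1]
  ]
}}

```text
time: 24.65
ee_pos: [0.6052, 0.2729, 0.1206]
tcp_rot: [-126.7, 88.7, -134.6]
wrist_force: [0.7, -0.1, -0.1]
opening: -0.0002
```

```bash
cat > cl.py <<'E'
from h import *
st()
for n in("scene","side"):
    c=cams.camera(n); hsv=cv2.cvtColor(c["frame"],cv2.COLOR_BGR2HSV); H,S=hsv[...,0].astype(int),hsv[...,1].astype(int); C=cloud(c)
    q=C[((H<8)|(H>172))&(S>110)]; T=np.c_[(q[:,:2]-J)@RJ,q[:,2]]; T=T[(abs(T[:,0]+.065)<.03)&(T[:,1]>-.09)&(T[:,1]<.11)&(T[:,2]<.2)]
    print(n,len(T),T.min(0).round(3) if len(T) else "",T.max(0).round(3) if len(T) else "")
E
python3 cl.py
```

```text
jig [-0.0643  0.0318] z 0.1206 F jig [ 0.7 -0. ] -0.1 t 24.65 open -0.0002
scene 147 [-0.082 -0.027  0.008] [-0.042  0.04   0.12 ]
side 7 [-0.085 -0.031  0.022] [-0.049  0.039  0.119]
```

The clamp is past upright and falling, so I'll retreat upward and wait.

Call:
{"fn": "apply_moves", "kwargs": {
  "commands": [
    [-0.03,0.01,0,0,-1],
    [-0.07,0.01,0,0,-1],
    [-0.11,0.01,0,0,-1],
    [-0.15,0,-0.03,0,-1],
    [-0.17,0,-0.07,0,-1],
    [-0.17,-0.02,-0.1,0,-1],
    [-0.17,-0.04,-0.12,0,-1],
    [-0.17,-0.06,-0.13,0,-1],
    [-0.17,-0.06,-0.13,0,-1],
    [-0.17,-0.06,-0.13,0,-1]
  ]
}}

```text
time: 25.75
ee_pos: [0.4709, 0.2341, 0.2906]
tcp_rot: [-131.0, 88.5, -139.0]
wrist_force: [0.2, 0.1, 0.0]
opening: -0.0003
```

```bash
python3 cl.py; python3 - <<'E'
from h import *
c=wrist("w11"); blank("w",c)
C=cloud(c); q=C[c["depth"]>0]; T=np.c_[(q[:,:2]-J)@RJ,q[:,2]]
k=(T[:,2]>.04)&(T[:,2]<.16)&(T[:,1]>-.1)&(T[:,1]<.1)&(abs(T[:,0]+.065)<.03); print(k.sum(),T[k].min(0),T[k].max(0))
E
```

```text
jig [-0.192  -0.0251] z 0.2906 F jig [0.2 0.1] 0.0 t 25.75 open -0.0003
scene 230 [-0.088 -0.06   0.009] [-0.041  0.037  0.073]
side 56 [-0.083 -0.043  0.045] [-0.046  0.037  0.059]
w blank jig centre [-0.0713 -0.0464] size/yaw rel [103.3  90.6] -0.1999999999999993
569 [-0.09033295  0.01283163  0.04039734] [-0.04365357  0.03960139  0.05636334]
```

View pics/w11.png

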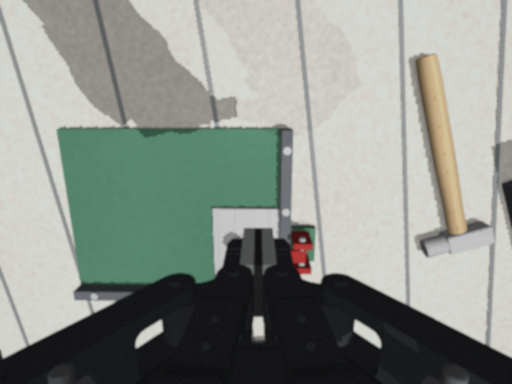

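Call:
{"fn": "apply_moves", "kwargs": {
  "commands": [
    [0,-0.02,-0.03,0,-1],
    [0,-0.04,-0.06,0,-1],
    [0,-0.06,-0.09,0,-1],
    [0,-0.08,-0.12,0,-1],
    [0,-0.08,-0.14,0,-1],
    [0,-0.08,-0.14,0,-1]
  ]
}}

```text
time: 26.5
ee_pos: [0.3205, 0.1749, 0.295]
tcp_rot: [-131.6, 88.5, -139.5]
wrist_force: [0.1, 0.2, -0.2]
opening: -0.0001
```

```bash
python3 cl.py; python3 barfit.py | tail -2; python3 - <<'E'
from h import *
c=cams.camera("scene"); blank("scene",c)
C=cloud(c); hsv=cv2.cvtColor(c["frame"],cv2.COLOR_BGR2HSV)
T=np.concatenate([(C[...,:2]-J)@RJ,C[...,2:]],-1)
k=(abs(T[...,0]+.065)<.006)&(T[...,1]>-.07)&(T[...,1]<.06)
for y in np.arange(-.07,.05,.01):
    s=T[k&(T[...,1]>=y)&(T[...,1]<y+.01)]; print(round(y,2),len(s),s[:,2].round(3).max() if len(s) else "",end="; ")
p=px(c,[.57,-.08,.03]).astype(int); a=cv2.resize(c["frame"][110:270,70:380],(775,400),interpolation=cv2.INTER_CUBIC)
s=cams.camera("side"); b=cv2.resize(s["frame"][120:240,190:300],(213,200),interpolation=cv2.INTER_CUBIC); b2=cv2.resize(s["frame"][215:300,290:400],(259,200),interpolation=cv2.INTER_CUBIC)
o=np.zeros((600,775,3),np.uint8); o[:400]=a; o[400:,:213]=b; o[400:,220:479]=b2; cv2.imwrite("pics/final.png",o)
E
```

```text
jig [-0.3328 -0.1044] z 0.295 F jig [0.1 0.2] -0.2 t 26.5 open -0.0001
scene 233 [-0.088 -0.061  0.01 ] [-0.042  0.04   0.075]
side 54 [-0.086 -0.046  0.046] [-0.046  0.034  0.06 ]
scene [(-0.16, 17, 0.019, 0.021, 0.001), (-0.14, 72, 0.028, 0.036, 0.003), (-0.12, 72, 0.043, 0.05, 0.003), (-0.1, 79, 0.058, 0.065, 0.003), (-0.08, 83, 0.073, 0.08, 0.003), (-0.06, 81, 0.088, 0.096, 0.004), (-0.04, 87, 0.102, 0.109, 0.004), (-0.02, 126, 0.101, 0.126, 0.004), (-0.0, 371, 0.105, 0.149, 0.004)]
side [(-0.16, 5, 0.021, 0.024, -0.001), (-0.14, 21, 0.032, 0.038, -0.002), (-0.12, 20, 0.045, 0.054, -0.005), (-0.1, 23, 0.056, 0.068, -0.005), (-0.08, 25, 0.074, 0.082, -0.004), (-0.06, 28, 0.084, 0.098, -0.006), (-0.04, 17, 0.104, 0.111, -0.005), (-0.0, 393, 0.099, 0.151, 0.0)]
scene blank jig centre [-0.0613 -0.0488] size/yaw rel [119.2  94.4] -0.1999999999999993
-0.07 21 0.082; -0.06 21 0.086; -0.05 18 0.085; -0.04 21 0.075; -0.03 24 0.051; -0.02 19 0.052; -0.01 22 0.05; 0.0 16 0.052; 0.01 17 0.05; 0.02 12 0.051; 0.03 2 0.049; 0.04 9 0.012;
```

View pics/final.png

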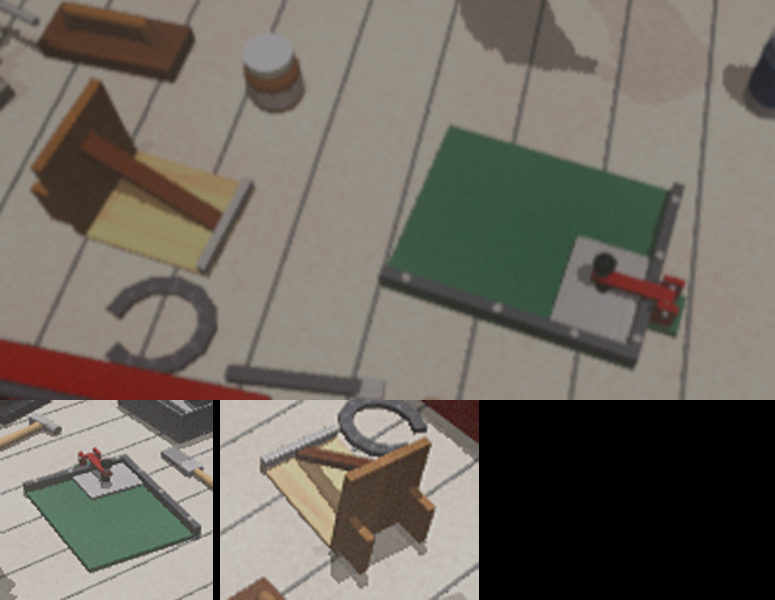

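The final view shows the bar leaning with its foot on the stop (px 218,222) and its top on the wall (90,140). The blank sits in the corner (605,285) with the red clamp level on it, and the bystanders look unmoved. I'm handing in.

```bash
python3 -c "
from workcell import bot
print(bot.job_done())"
```

```text
the job is handed in; nothing more can be done
None
```

The bar leans in the rest, the blank is in the fence corner, and the clamp is down on it. I handed the job in at 26.5 s with the robot clear of everything.

**Bar:** I gripped it off the plate, tilted it in the grip over the top edge of the wall, set the foot on the floor against the stop (8 N felt), and released it. The last check showed it leaning at about 37° and centred, with its foot at the stop and its top on the wall.

**Blank:** I slid it flat with the open jaws, first against the side fence (hard stop at 27 N) and then against the far fence (hard stop at 23 N). The cameras put its centre about 1.5 mm (wrist) and 1.3 mm by 3.8 mm (scene) off the ideal home position, with its angle within 0.2°. I read these offsets as measurement bias, because both pushes ended at hard stops. After that I could not see the far-fence edge clearly from close up.

**Clamp:** I pushed it over from behind with shut fingers and it fell shut. The arm measures level, with its top about 50 mm above the table, and the pad is on the blank.

**Bystanders:** They look unmoved in the final picture. The bottle, hammer and brush show only partly in it. I did not measure their positions before and after.

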